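# Clamp a table-leg tube in its jig with a U-bolt

### The job

Take the wider of the two U-bolts off the wooden hanger bar, put it astride the grey table-leg tube in the plywood jig and feel both its legs into the two holes of the steel plate below, then press it down until the tube is fully home in its saddles and the U-bolt's bow bears on it. Let go and leave it upright there. Work gently, never more than about 25 N on the jig, and leave everything else where it is.

Things in the scene. Friction and masses are not known exactly. Their poses are not given: they have to be found in the camera images.
- ubolt: The wider U-bolt: plain round steel bar 8 mm thick bent to a U, 54 mm wide outside, 38 mm inside, 87 mm tall, 90 g. It hangs legs down astride the hanger's dowel. Origin: centre of the half-round bow, level with where the straight legs begin; z up towards the bow, the legs at x = +23 and -23 mm (axes), y across the bow (along the bar it sits on). Bow outside top at z = +27 mm, round leg ends at z = -60 mm.
- ubolt_feet (a point): Point midway between the two leg ends of the wider U-bolt (60 mm below its origin).
- ubolt_crown (a point): Inside of the bow of the wider U-bolt, at its middle (19 mm above its origin): what bears on the tube.
- jig: Plywood clamping jig, fixed: board 200 x 270 x 18 mm. Origin: centre of its underside; y along the tube, x across it, z up. Two wooden rails (x = +-48 mm) carry a steel plate under the tube. Below the plate is free space down to the board's top at z = 18 mm. End blocks with cork saddles stand at y = +-95 to +-117 mm, up to z = 94 mm.
- plate_mid (a point): Point on the jig at plate-top height (51 mm), jig's middle. The steel plate, 112 x 130 x 6 mm, brass screw heads at its corners, has two 11 mm holes side by side across the tube, at jig x = +23 and -23 mm. It was tightened by hand somewhere along the rails: the holes' common y in the jig lies anywhere from -15 to +15 mm of this point, not measured. It stays put.
- tube_top (a point): Top of the tube, above the jig's centre; moves down with the tube. Tube: grey steel, 34 mm diameter, along the jig's y, top at about 102 mm above the table when home, but up to 2 mm higher or lower with the thickness of the saddle lining.
- tube (a joint): How far the tube stands proud of its home, m: 4 to 8 mm at the start, 0 = fully home, hard stop. It is stiff in the saddles: it goes down under about 9 N and stays where it is left.
- hanger: Hanger, fixed: dark board 100 x 200 x 16 mm with a dowel of 22 mm diameter along its y, dowel top at z = 115 mm, between two uprights (40 x 16 mm, 122 mm tall) at y = +-90 mm. Origin: centre of the underside. The U-bolts hang on it at y = +-35 mm, either way round.
- ubolt_narrow: The narrower U-bolt, not wanted: 8 mm bar, 42 mm wide outside, 75 mm tall, on the same dowel. Origin: centre of its bow.
- nut_a: Loose steel nut, 18 mm across, 8 mm high, lying on the jig's board beside a rail. Origin: underside.
- nut_b: A second such nut.
- glue: White glue bottle, 60 mm diameter, 170 mm tall, beyond the jig. Origin: underside.
- spanner: Spanner lying on the table. Origin: underside.
- offcut: Dark wood offcut, 90 x 50 x 35 mm. Origin: underside.
- mallet: Hammer lying at the left. Origin: underside.
- screw_pot: Grey open pot, 80 mm diameter, 70 mm tall, at the right. Origin: underside.

How it is judged:
By the outcome, as a careful person would: the job done as asked, in the order asked, and still so for the second after the job is handed in, with the robot touching nothing.
It also fails if it takes over 72 s, if anything falls off the work surface, if the arm or the gripper's body presses on something with over 40 N, if the wrist force passes 120 N, or if a joint passes its speed limit or range.

### The arm

A 6-joint arm with a two-finger parallel gripper is mounted at the origin on the work surface. World frame = base frame: x ahead of the robot, y to its left, z up, the work surface at z = 0. Lengths are in mm, angles in rad, forces in N, time in s.
With the tool pointing down it reaches from about 200 to 875 mm from the base axis. Payload 3.4 kg.
Tool frame: the origin (TCP) lies midway between the tips of the shut fingers; the grasp point (between the pads) lies manip.grasp_offset behind it (manip.grasp_offset is the distance from the TCP to the grasp point, in mm); z points along the fingers, y is the line along which they close (so a half turn about z gives the same grasp; the last joint's range is limited). The gripper opens to 94 mm and grips with 3 to 60 N. Pads are 16 mm wide; open, the fingers measure 119 mm over their backs; the gripper's body (75 mm by 177 mm) begins 78 mm behind the grasp point.
Start: joints at [1.078, 0.276, 1.505, -0, 1.361, -0.121], TCP at [208.914, 535.745, 183.693] pointing down, gripper open.
Joint ranges: [-2.89, 2.89], [-0.75, 2.08], [0.22, 2.7], [-1.18, 4.32], [0.11, 2.71], [-2.7, 2.7]. Speed limits (rad/s): [2.57, 2.57, 3.14, 3.14, 3.14, 3.14].

### API

Orientations are given as [roll, pitch, yaw] about the fixed x, y, z axes, in that order (R = Rz(yaw) Ry(pitch) Rx(roll)).
In Python, from plant import manip gives the robot as it stands.
- The arm moves only by the tool apply_moves, never from a script. Its argument "increments" is a list of rows, each a list of 7 numbers: the closure, from -1 (fully open) to 1 (shut), so that 0 is half open, then the shift along the tool's x, y, z each as a share of 100 mm, from -1 to 1, then the turn, a rotation vector about the tool's x, y, z each as a share of 120 degrees, from -1 to 1. In form: [[hand, dx, dy, dz, ax, ay, az], ...]. A call has 1 to 8 rows; each row is the pose to reach, as a shift and turn from the pose commanded when the call began, along the tool's axes at that moment; what a row does not reach only later rows make up. A row lasts 1/12 s, in which the tool goes at most 41.7 mm and 7.16 degrees, less where a joint would pass 70% of its speed; a pose out of reach is approached as far as the arm can. A call with a number of a shift or a turn outside -1 to 1 is refused whole. A call with a gripper value outside its range is refused whole. The fingers move at their own pace and stop on an object; the grip force is fixed at half the most. Time passes only in rows, so rows that repeat a pose let the fingers close. It gives the time, the measured TCP pose, the force, the opening and the grip force at its end, in the units of the state.
- manip.get_state(): the state, without advancing time (a new reading comes with each control period).
- manip.snapshot(name): name is "scene" or "top" or "wrist"; returns a dict with "color" (400x640x3 uint8, red, green, blue), "z_map" (400x640 float32, mm along the optical axis (not along the pixel's ray), 0 where there is no reading), "fx", "fy", "cx", "cy" (pixels), "rvec" (rotation vector, rad) and "tvec" (3), from world to camera coordinates, as OpenCV has them; the wrist camera has in their place "tool_from_camera" (4x4, takes a point from camera to tool coordinates, whose origin is the TCP and whose axes are the flange's). Camera axes: x right, y down, z forward; pixel columns grow to the right and rows downward; lengths in mm; the calibration is good to about 2 mm. A picture is of the moment at which its call begins: read the wrist's pose just before it.
- manip.job_done(): hands the job in; it is judged then, once.
Trained networks look in a picture, given as the dict that the camera call returned (one of the last four; its "shot" number tells which), for a name from the list of things; names that differ only in an ending like _2 or _b are one class to them, and where a whole thing is asked for, a point or a joint stands for the part that bears it (a point fixed in the world has none). Each returns a list of dicts, best first, with "confidence" (0 to 1); they miss things now and then, are a little off and sometimes report something else, mostly with a low value. They report only what shows in the picture. A call takes as long as a camera call.
- manip.masks_of(query, picture): "mask" (400x640 bool, what is visible of it) and "bbox" ([left, top, width, height] in pixels, round what is visible of it).
- manip.tip_of(query, picture): "centre" ([column, row] in pixels: a listed point, or the origin of a listed thing).
The state is a dict: "t": time; "joints": joint angles; "dq": joint speeds; "effort": joint torques, N m; "tool_pos": TCP position; "orientation": TCP orientation; "contact_force": force on the tool from outside, world axes, zero at the start; "torque": the same for the moment, N m; "gripper_width": opening from 0.0 (shut) to 1.0 (fully open); "grip_force": force on a finger pad.
Only numpy, scipy, OpenCV 4.12 (cv2) and the standard library are available. Lean on these libraries where they do the work, as an engineer would, in place of code of your own. Each camera call takes 0.05 s, during which the arm holds its last target. There are 200 camera calls.

## Working session

There is one attempt and no reset: what is moved stays moved. The work goes in short steps, Python scripts to look and compute and a tool call to move; the robot and the scene stay as the last step left them, time stands still between calls to the robot, and variables do not carry over. Pictures are saved under pics/ and viewed, at most 12 in all, crops included, and the job is handed in when it is done.

Besides the shell and the picture viewer there is one more tool, called after ">>>" as name([rows], argument=value, ...), one row to a line, values as JSON. apply_moves: Moves the arm, as the interface text tells. Shift numbers are shares of 100 mm and turn numbers shares of 120 degrees, none past 1 either way. Its arguments: {"type":"object","properties":{"increments":{"type":"array","items":{"type":"array","items":{"type":"number"}}}},"required":["increments"]}

```bash
mkdir -p pics; ls
cat > h.py <<'E'
import numpy as np, cv2
from scipy.spatial.transform import Rotation as Ro
from plant import manip
def snap(n):
    s=manip.get_state(); p=manip.snapshot(n)
    if n=='wrist':
        T=np.eye(4);T[:3,:3]=Ro.from_euler('xyz',s['orientation']).as_matrix();T[:3,3]=s['tool_pos']
        p['W']=T@np.array(p['tool_from_camera'])
    else:
        R=cv2.Rodrigues(np.array(p['rvec'],float))[0];T=np.eye(4);T[:3,:3]=R.T;T[:3,3]=-R.T@np.array(p['tvec'],float).ravel();p['W']=T
    return p
def cloud(p,m=None):
    z=p['z_map']; 
    m=(z>0)&(m if m is not None else True)
    v,u=np.nonzero(m); d=z[m]
    c=np.c_[(u-p['cx'])/p['fx']*d,(v-p['cy'])/p['fy']*d,d]
    return c@p['W'][:3,:3].T+p['W'][:3,3]
def ray(p,uv,zw):
    d=p['W'][:3,:3]@np.array([(uv[0]-p['cx'])/p['fx'],(uv[1]-p['cy'])/p['fy'],1]); o=p['W'][:3,3]
    return o+d*(zw-o[2])/d[2]
def save(p,n,crop=None,k=1):
    im=p['color'][:,:,::-1]
    if crop: l,t,w,h=crop; im=im[t:t+h,l:l+w]
    cv2.imwrite('pics/'+n+'.png',cv2.resize(im,None,fx=k,fy=k,interpolation=cv2.INTER_CUBIC))
E
python3 - <<'E'
from h import *
np.set_printoptions(precision=1,suppress=True)
s=manip.get_state();print(s, manip.grasp_offset)
a=snap('top');b=snap('scene')
im=np.vstack([cv2.resize(x['color'],(480,300)) for x in (a,b)])
cv2.imwrite('pics/a.png',im[:,:,::-1])
for nm,p in(('top',a),('scene',b)):
    print(nm,p['W'])
    for q in ['ubolt','ubolt_narrow','jig','hanger','tube','plate_mid','tube_top','glue','screw_pot','mallet','offcut','spanner']:
        m=manip.masks_of(q,p); t=manip.tip_of(q,p)
        for x in m[:2]:
            c=cloud(p,x['mask']); print(q,'M',round(x['confidence'],2),x['bbox'],np.median(c,0) if len(c) else '',c.min(0) if len(c) else '',c.max(0) if len(c) else '')
        for x in t[:2]: print(q,'T',round(x['confidence'],2),np.array(x['centre']))
E
```

```text
pics
{'t': 0.0, 'joints': array([ 1.1,  0.3,  1.5,  0. ,  1.4, -0.1]), 'dq': array([-0.,  0.,  0., -0.,  0.,  0.]), 'effort': array([ -0. , -40.5, -23.7,   0.1,   0. ,  -0. ]), 'tool_pos': array([208.6, 535.2, 182.8]), 'orientation': array([-3.1, -0. ,  2.8]), 'contact_force': array([ 0.3, -0.1, -1. ]), 'torque': array([-0. , -0.1,  0. ]), 'grip_force': 0.0, 'gripper_width': 0.9998108723649702} 18.8
top [[   0.    -1.     0.2  435.1]
 [  -1.    -0.     0.    -7.7]
 [  -0.    -0.2   -1.  1155.4]
 [   0.     0.     0.     1. ]]
ubolt M 0.39 [374.0, 212.8, 7.7, 18.7] [ 537.4 -146.3  116.1] [ 510.  -153.3   11.3] [ 568.8 -137.1  125.9]
ubolt T 0.49 [379.6 221.4]
ubolt_narrow M 0.47 [403.2, 214.0, 8.2, 12.8] [ 544.7 -216.   117.6] [ 531.1 -222.3   67. ] [ 567.9 -208.5  124.4]
ubolt_narrow T 0.37 [405.9 217.8]
jig M 0.87 [201.9, 197.9, 111.1, 84.2] [482.3 186.3  22.1] [368.   40.6  -5.2] [605.5 374.6 114.4]
jig M 0.55 [309.0, 126.0, 20.5, 31.7] [753.8  24.7 112.9] [737.   -2.5   2.3] [791.5  55.2 176.3]
jig T 0.65 [260.8 238.6]
hanger M 0.97 [350.7, 199.7, 80.7, 44.8] [ 538.7 -183.7   17.6] [ 476.1 -288.3   -4.1] [611.4 -71.9 126.7]
hanger T 0.94 [385.4 221.7]
hanger T 0.54 [466.6 193.9]Traceback (most recent call last):
  File "<stdin>", line 10, in <module>
ValueError: it knows: glue, hanger, jig, mallet, nut, offcut, plate_mid, screw_pot, spanner, tube_top, ubolt, ubolt_crown, ubolt_feet, ubolt_narrow
```

Run:
```python
from h import *
np.set_printoptions(precision=1,suppress=True)
b=snap('scene');a=snap('top')
save(b,'b')
for nm,p in(('scene',b),('top',a)):
    print(nm)
    for q in ['ubolt','ubolt_narrow','jig','hanger','plate_mid','tube_top','ubolt_crown'][0 if nm=='scene' else 4:]:
        m=manip.masks_of(q,p) if q not in('plate_mid','ubolt_crown') else []; t=manip.tip_of(q,p)
        for x in m[:2]:
            c=cloud(p,x['mask']); print(q,'M',round(x['confidence'],2),x['bbox'],np.median(c,0) if len(c) else '',c.min(0) if len(c) else '',c.max(0) if len(c) else '')
        for x in t[:2]: print(q,'T',round(x['confidence'],2),np.array(x['centre']))
# from the top: dowel & jig tube points
c=cloud(a)
def line(sel):
    m=sel.mean(0);u,s,v=np.linalg.svd(sel[:,:2]-m[:2]);print(m,v[0],np.degrees(np.arctan2(v[0][1],v[0][0])),len(sel),sel.min(0),sel.max(0))
k=(c[:,0]>490)&(c[:,0]<590)&(c[:,1]>-250)&(c[:,1]<-110)&(c[:,2]>100)&(c[:,2]<119);line(c[k])
k=(c[:,0]>350)&(c[:,0]<620)&(c[:,1]>20)&(c[:,1]<390)&(c[:,2]>97)&(c[:,2]<125);line(c[k])
```

```text
scene
ubolt M 0.72 [202.7, 204.8, 50.1, 27.5] [ 778.9 -179.7    7.7] [ 691.6 -201.2   -1.9] [ 867.6 -158.4   13. ]
ubolt M 0.54 [284.2, 154.7, 11.6, 24.1] [ 547.5 -145.3   97.1] [ 511.  -156.8   44.5] [ 568.5 -135.3  124.6]
ubolt T 0.45 [288.5 164.7]
ubolt_narrow M 0.68 [328.6, 175.6, 114.6, 89.5] [524.  213.6  41.3] [354.6 -27.5  -5.1] [609.7 340.5 114.4]
ubolt_narrow T 0.52 [270.4 152.7]
jig M 0.92 [327.0, 174.5, 118.1, 90.2] [523.6 213.   41.8] [333.1   6.3  -5.1] [609.7 340.5 114.4]
jig M 0.45 [283.4, 155.4, 12.9, 23.0] [ 546.9 -145.7   95.6] [ 511.  -158.1   39.8] [ 568.5 -135.3  124.6]
jig T 0.75 [383.  225.5]
hanger M 0.68 [248.4, 146.7, 66.6, 56.9] [ 556.  -174.6   19.6] [ 400.5 -370.4   -2.6] [621.  -73.  126.7]
hanger M 0.27 [200.6, 202.9, 52.8, 28.9] [ 786.5 -179.9    7.7] [ 691.6 -210.9   -1.9] [ 869.3 -158.4   13. ]
hanger T 0.9 [282.6 185.2]
plate_mid T 0.72 [389.1 207.2]
tube_top M 0.87 [346.8, 172.7, 86.5, 56.7] [502.8 215.9 102.8] [335.5  41.6   0. ] [533.1 340.5 114.4]
tube_top T 0.58 [388.9 194.4]
ubolt_crown T 0.53 [291.1 159.7]
top
plate_mid T 0.85 [260.7 236.3]
tube_top M 0.72 [200.8, 223.7, 108.8, 30.0] [486.2 192.2 105.9] [450.9  42.6  -2. ] [531.6 354.7 115. ]
tube_top T 0.83 [253.8 236.5]
tube_top T 0.25 [378.2 221.5]
ubolt_crown T 0.62 [375.8 219.2]
[ 542.8 -180.3  113. ] [ 0.2 -1. ] -76.53736520213427 430 [ 511.7 -249.7  100.4] [ 569.7 -110.3  119. ]
[486.1 191.4 105.6] [0.1 1. ] 81.67968103956153 1293 [450.3  42.6  97. ] [529.4 340.  115. ]
```

View pics/a.png

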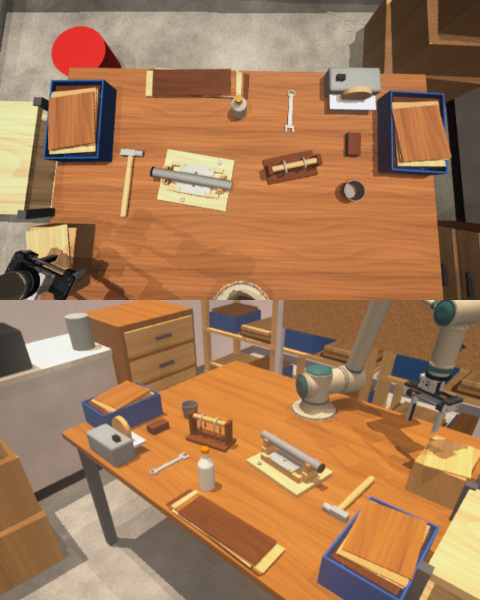

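View pics/b.png

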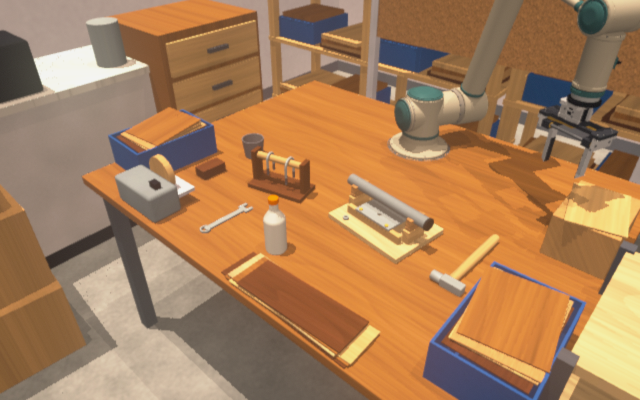

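Both pictures show the hanger at right in the top view (half-size pixel ~(290,166)) and the jig at (195,180). In the scene view the wide U-bolt is at (288,165) and the narrow one at (270,155).

>>> apply_moves([
  [-1, -0.9, -0.9, -0.3, 0, 0, 0],
  [-1, -0.9, -0.9, -0.3, 0, 0, 0],
  [-1, -0.9, -0.9, -0.3, 0, 0, 0],
  [-1, -0.9, -0.9, -0.3, 0, 0, 0],
  [-1, -0.9, -0.9, -0.3, 0, 0, 0],
])

```text
t: 1.87
tool_pos: [261.1, 417.9, 214.8]
orientation: [3.14, 0.001, 2.766]
contact_force: [-0.8, -0.0, -0.1]
gripper_width: 1.003
grip_force: 0.0
```

>>> apply_moves([
  [-1, -0.9, -0.9, -0.3, 0, 0, 0],
  [-1, -0.9, -0.9, -0.3, 0, 0, 0],
  [-1, -0.9, -0.9, -0.3, 0, 0, 0],
  [-1, -0.9, -0.9, -0.3, 0, 0, 0],
  [-1, -0.9, -0.9, -0.3, 0, 0, 0],
])

```text
t: 2.28
tool_pos: [312.3, 302.5, 244.2]
orientation: [3.14, 0.0, 2.767]
contact_force: [0.4, 0.8, 0.7]
gripper_width: 1.001
grip_force: 0.0
```

>>> apply_moves([
  [-1, -0.9, -0.9, 0, 0, 0, 0],
  [-1, -0.9, -0.9, 0, 0, 0, 0],
  [-1, -0.9, -0.9, 0, 0, 0, 0],
  [-1, -0.9, -0.9, 0, 0, 0, 0],
  [-1, -0.9, -0.9, 0, 0, 0, 0],
])

```text
t: 2.7
tool_pos: [363.1, 186.4, 243.0]
orientation: [3.141, -0.001, 2.767]
contact_force: [-0.5, 0.4, 0.6]
gripper_width: 1.005
grip_force: 0.0
```

>>> apply_moves([
  [-1, -0.9, -0.9, 0, 0, 0, 0],
  [-1, -0.9, -0.9, 0, 0, 0, 0],
  [-1, -0.9, -0.9, 0, 0, 0, 0],
  [-1, -0.9, -0.9, 0, 0, 0, 0],
  [-1, -0.9, -0.9, 0, 0, 0, 0],
])

```text
t: 3.12
tool_pos: [414.3, 70.5, 243.0]
orientation: [3.14, -0.002, 2.768]
contact_force: [-0.3, -0.0, -0.2]
gripper_width: 1.0
grip_force: 0.0
```

>>> apply_moves([
  [-1, -0.9, -0.9, 0, 0, 0, 0.475],
  [-1, -0.9, -0.9, 0, 0, 0, 0.475],
  [-1, -0.9, -0.9, 0, 0, 0, 0.475],
  [-1, -0.9, -0.9, 0, 0, 0, 0.475],
  [-1, -0.9, -0.9, 0, 0, 0, 0.475],
  [-1, -0.9, -0.9, 0, 0, 0, 0.475],
  [-1, -0.9, -0.9, 0, 0, 0, 0.475],
  [-1, -0.9, -0.9, 0, 0, 0, 0.475],
])

```text
t: 3.78
tool_pos: [465.0, -43.1, 243.2]
orientation: [-3.142, -0.003, 1.773]
contact_force: [1.2, -0.4, -0.1]
gripper_width: 0.999
grip_force: 0.0
```

>>> apply_moves([
  [-1, -1, 0.5, 0, 0, 0, 0],
  [-1, -1, 0.5, 0, 0, 0, 0],
  [-1, -1, 0.5, 0, 0, 0, 0],
  [-1, -1, 0.5, 0, 0, 0, 0],
  [-1, -1, 0.5, 0, 0, 0, 0],
  [-1, -1, 0.5, 0, 0, 0, 0],
])

```text
t: 4.28
tool_pos: [533.9, -131.4, 243.1]
orientation: [-3.141, -0.003, 1.778]
contact_force: [0.1, -0.8, 0.3]
gripper_width: 1.0
grip_force: 0.0
```

```bash
cat > k.py <<'E'
from h import *
np.set_printoptions(precision=1,suppress=True)
s=manip.get_state();print(s['tool_pos'],s['orientation']*57.3)
p=snap('wrist');save(p,'c')
c=cloud(p)
for q in ['ubolt','ubolt_narrow','ubolt_crown','hanger']:
    for x in manip.tip_of(q,p)[:2]: print(q,'T',round(x['confidence'],2),np.array(x['centre']),ray(p,x['centre'],119))
for q in ['ubolt','ubolt_narrow']:
    for x in manip.masks_of(q,p)[:2]:
        d=cloud(p,x['mask']); d=d[d[:,2]>80]
        if len(d)<5: continue
        r=cv2.minAreaRect(d[:,:2].astype(np.float32)); print(q,x['confidence'],x['bbox'],r,d[:,2].max())
def line(sel):
    m=sel.mean(0);u,s,v=np.linalg.svd(sel[:,:2]-m[:2],full_matrices=False);print(m,np.degrees(np.arctan2(v[0][1],v[0][0])),len(sel),sel.min(0),sel.max(0))
k=(c[:,0]>490)&(c[:,0]<590)&(c[:,1]>-250)&(c[:,1]<-110)&(c[:,2]>100)&(c[:,2]<140);line(c[k])
k=(c[:,0]>440)&(c[:,0]<640)&(c[:,1]>-290)&(c[:,1]<-60)&(c[:,2]>10)&(c[:,2]<21);print(cv2.minAreaRect(c[k][:,:2].astype(np.float32)))
E
python3 k.py
```

```text
[ 533.9 -131.4  243.1] [-180.    -0.2  101.9]
ubolt T 0.54 [320.5 197.9] [ 538.8 -141.4  119. ]
ubolt_narrow T 0.76 [317.  247.8] [ 548.2 -207.5  119. ]
ubolt_narrow T 0.75 [453.2 231.4] [ 712.4 -149.7  119. ]
ubolt_crown T 0.59 [319.9 204.6] [ 539.8 -149.9  119. ]
hanger T 0.56 [321.2 205.5] [ 541.6 -150.7  119. ]
ubolt 0.62 [305.1, 185.7, 32.5, 19.7] ((537.42529296875, -145.84225463867188), (53.06655502319336, 7.740405082702637), 12.806381225585938) 124.73392868535092
ubolt 0.48 [233.0, 0.0, 157.5, 63.3] ((477.1078796386719, 55.51524353027344), (57.07680892944336, 28.280303955078125), 17.726139068603516) 110.12055294777701
ubolt_narrow 0.54 [303.5, 230.5, 29.8, 30.0] ((550.9048461914062, -214.56729125976562), (26.108633041381836, 38.197052001953125), 69.43353271484375) 125.21515434413004
[ 544.1 -175.6  114.2] -76.89939714572778 2034 [ 512.3 -250.   100.4] [ 572.2 -110.1  125.2]
((544.9660034179688, -180.3134002685547), (100.33446502685547, 200.30612182617188), 12.724664688110352)
```

View pics/c.png

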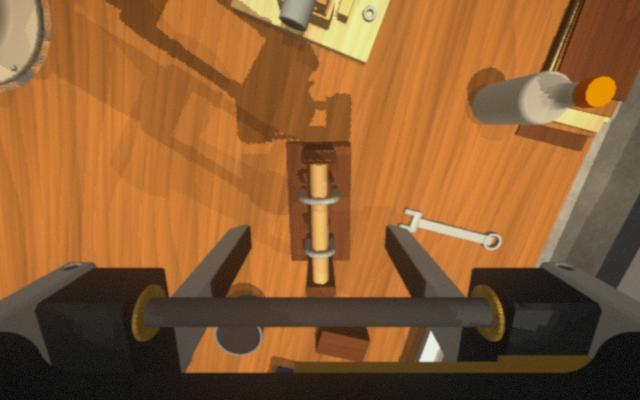

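The wrist view shows the wide U-bolt at (320,197) across the dowel and the narrow one at (318,248). The depth rectangle of 53 × 8 mm confirms it.

>>> apply_moves([
  [-1, -0.15, 0.005, 0.3, 0, 0, -0.0075],
  [-1, -0.15, 0.005, 0.6, 0, 0, -0.0075],
  [-1, -0.15, 0.005, 0.9, 0, 0, -0.0075],
  [-1, -0.15, 0.005, 0.9, 0, 0, -0.0075],
  [-1, -0.15, 0.005, 0.9, 0, 0, -0.0075],
])

```text
t: 5.05
tool_pos: [536.4, -148.9, 152.9]
orientation: [-3.139, -0.002, 1.79]
contact_force: [-0.2, -0.8, 0.3]
gripper_width: 0.999
grip_force: 0.0
```

>>> apply_moves([
  [-1, 0, 0, 0.2, 0, 0, 0],
  [-1, 0, 0, 0.4, 0, 0, 0],
  [-1, 0, 0, 0.6, 0, 0, 0],
  [-1, 0, 0, 0.77, 0, 0, 0],
  [-1, 0, 0, 0.77, 0, 0, 0],
])

```text
t: 5.47
tool_pos: [536.9, -149.1, 76.1]
orientation: [-3.14, -0.001, 1.791]
contact_force: [-0.6, -0.2, -0.4]
gripper_width: 1.001
grip_force: 0.0
```

```bash
python3 k.py; python3 -c "
from h import *
b=snap('scene');save(b,'d',(220,110,160,110),4)"
```

```text
[ 536.9 -149.1   76.1] [-179.9   -0.1  102.6]
ubolt T 0.76 [323.1 233.5] [ 537.2 -137.1  119. ]
ubolt T 0.44 [519.4 272.5] [ 666.6 -135.7  119. ]
ubolt_narrow T 0.84 [320.7 322.9] [ 550.2 -201.3  119. ]
ubolt_crown T 0.95 [319.7 245.6] [ 537.  -145.5  119. ]
hanger T 0.64 [322.5 231. ] [ 536.5 -135.6  119. ]
ubolt 0.89 [285.6, 206.0, 72.0, 48.4] ((537.8539428710938, -148.36878967285156), (52.69180679321289, 14.012592315673828), 12.669623374938965) 124.682317477118
ubolt_narrow 0.56 [291.2, 281.5, 55.6, 68.1] ((554.5048217773438, -218.17042541503906), (39.642303466796875, 14.986167907714844), 12.034404754638672) 124.72391594813382
[ 545.1 -158.6  116.1] -83.96381560271752 6669 [ 490.  -245.6  100.1] [ 590. -110.  140.]
((542.1953125, -166.93714904785156), (100.15090942382812, 173.13230895996094), 12.797003746032715)
```

View pics/d.png

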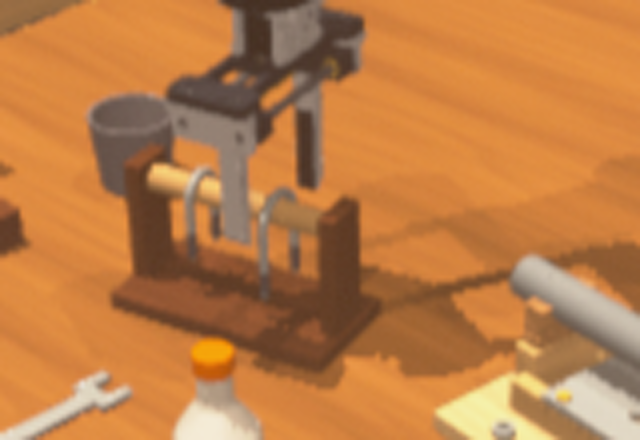

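The scene crop shows the fingers straddling the dowel at (235,200) and (310,150). They sit about 3 mm towards the narrow bolt, so I'll shift by that and close.

>>> apply_moves([
  [-1, 0.03, 0, 0, 0, 0, 0],
  [-0.1, 0.03, 0, 0, 0, 0, 0],
  [0, 0.03, 0, 0, 0, 0, 0],
  [0.5, 0.03, 0, 0, 0, 0, 0],
  [1, 0.03, 0, 0, 0, 0, 0],
  [1, 0.03, 0, 0, 0, 0, 0],
  [1, 0.03, 0, 0, 0, 0, 0],
  [1, 0.03, 0, 0, 0, 0, 0],
])

```text
t: 6.53
tool_pos: [536.9, -146.5, 76.6]
orientation: [3.141, -0.0, 1.791]
contact_force: [0.4, 0.6, -0.3]
gripper_width: 0.545
grip_force: 29.0
```

>>> apply_moves([
  [1, 0, 0, 0, 0, 0, 0],
  [1, 0, 0, 0, 0, 0, 0],
  [1, 0, 0, 0, 0, 0, 0],
  [1, 0, 0, 0, 0, 0, 0],
])

```text
t: 6.87
tool_pos: [536.8, -146.4, 76.6]
orientation: [3.142, -0.0, 1.791]
contact_force: [0.9, 0.4, -1.6]
gripper_width: 0.542
grip_force: 29.5
```

>>> apply_moves([
  [1, 0, 0, -0.2, 0, 0, 0],
  [1, 0, 0, -0.4, 0, 0, 0],
  [1, 0, 0, -0.6, 0, 0, 0],
  [1, 0, 0, -0.8, 0, 0, 0],
  [1, 0, 0, -1, 0, 0, 0],
  [1, 0, 0, -1, 0, 0, 0],
])

```text
t: 7.37
tool_pos: [539.2, -147.4, 180.5]
orientation: [3.135, 0.004, 1.791]
contact_force: [0.8, -1.1, -0.5]
gripper_width: 0.54
grip_force: 29.5
```

>>> apply_moves([
  [1, 0, 0, -0.2, 0, 0, 0],
  [1, 0, 0, -0.4, 0, 0, 0],
  [1, 0, 0, -0.4, 0, 0, 0],
])

```text
t: 7.62
tool_pos: [538.5, -147.1, 219.0]
orientation: [3.137, 0.003, 1.791]
contact_force: [0.6, 0.3, 0.1]
gripper_width: 0.537
grip_force: 29.5
```

```bash
cat > j.py <<'E'
from h import *
np.set_printoptions(precision=2,suppress=True)
s=manip.get_state();print(s['tool_pos'],s['orientation']*57.3)
a=snap('top');w=snap('wrist');save(w,'e')
for q,z in(('jig',0),('plate_mid',51),('tube_top',108)):
  for n,p in (('top',a),('wrist',w)):
    for x in manip.tip_of(q,p)[:1]: print(n,q,x['confidence'],ray(p,x['centre'],z))
c=cloud(a)
# jig board top rectangle, tube crest
k=(c[:,0]>330)&(c[:,0]<640)&(c[:,1]>20)&(c[:,1]<390)&(c[:,2]>12)&(c[:,2]<24);print(cv2.minAreaRect(c[k][:,:2].astype(np.float32)))
for n,c in(('top',c),('wrist',cloud(w))):
  t=c[(c[:,0]>400)&(c[:,0]<570)&(c[:,1]>50)&(c[:,1]<340)&(c[:,2]>75)&(c[:,2]<118)]
  r=cv2.minAreaRect(t[:,:2].astype(np.float32));print(n,'tube',len(t),r, np.percentile(t[:,2],[50,90,98]))
E
python3 j.py
```

```text
[ 538.46 -147.12  219.  ] [179.76   0.17 102.61]
top jig 0.62 [484.06 181.12   0.  ]
wrist jig 0.67 [ 640.21 -427.62    0.  ]
top plate_mid 0.67 [495.83 182.    51.  ]
top tube_top 0.69 [486.52 183.5  108.  ]
((485.65740966796875, 188.3433837890625), (271.1053161621094, 200.31411743164062), 81.71833801269531)
top tube 1465 ((486.6217346191406, 193.81593322753906), (295.2784729003906, 56.97898483276367), 81.64570617675781) [105.45 109.36 110.95]Traceback (most recent call last):
  File "j.py", line 13, in <module>
    r=cv2.minAreaRect(t[:,:2].astype(np.float32));print(n,'tube',len(t),r, np.percentile(t[:,2],[50,90,98]))
                                                                           ~~~~~~~~~~~~~^^^^^^^^^^^^^^^^^^^
    return _quantile_unchecked(
        a, q, axis, out, overwrite_input, method, keepdims, weights)
    return _ureduce(a,
                    func=_quantile_ureduce_func,
    ...<5 lines>...
                    overwrite_input=overwrite_input,
                    method=method)
    r = func(a, **kwargs)
    result = _quantile(arr,
                       quantiles=q,
    ...<2 lines>...
                       out=out,
                       weights=wgt)
    slices_having_nans = np.isnan(arr[-1, ...])
                                  ~~~^^^^^^^^^
IndexError: index -1 is out of bounds for axis 0 with size 0
```

View pics/e.png

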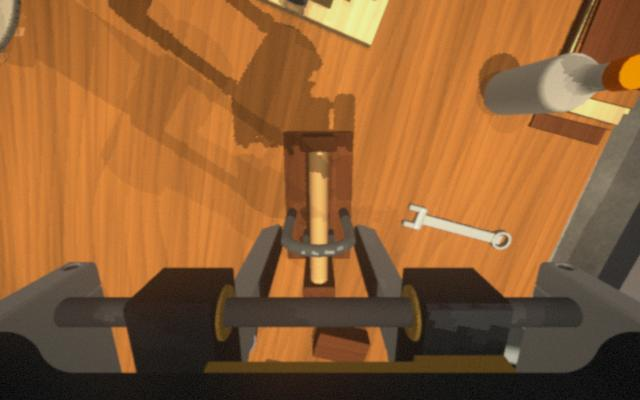

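The bolt hangs upright in the grip, with its bow at (318,248). Next I go above the jig.

>>> apply_moves([
  [1, 0.3, 0, 0, 0, 0, 0],
  [1, 0.6, 0, 0, 0, 0, 0],
  [1, 0.9, 0, 0, 0, 0, 0],
  [1, 0.9, 0, 0, 0, 0, 0],
])

```text
t: 8.35
tool_pos: [515.1, -53.8, 216.3]
orientation: [-3.14, -0.005, 1.794]
contact_force: [-0.1, -0.5, -0.8]
gripper_width: 0.538
grip_force: 29.3
```

>>> apply_moves([
  [1, 0.3, 0, 0, 0, 0, 0],
  [1, 0.6, 0, 0, 0, 0, 0],
  [1, 0.9, 0, 0, 0, 0, 0],
  [1, 0.9, 0, 0, 0, 0, 0],
])

```text
t: 8.68
tool_pos: [495.9, 33.5, 216.4]
orientation: [-3.141, -0.004, 1.794]
contact_force: [0.3, -0.6, -0.4]
gripper_width: 0.54
grip_force: 29.2
```

>>> apply_moves([
  [1, 0.3, 0, 0, 0, 0, 0.05],
  [1, 0.6, 0, 0, 0, 0, 0.1],
  [1, 0.84, -0.05, 0, 0, 0, 0.174],
  [1, 0.84, -0.05, 0, 0, 0, 0.174],
  [1, 0.84, -0.05, 0, 0, 0, 0.174],
  [1, 0.84, -0.05, 0, 0, 0, 0.174],
])

```text
t: 9.18
tool_pos: [474.7, 109.6, 216.5]
orientation: [3.141, 0.001, 1.428]
contact_force: [0.2, -1.0, -0.3]
gripper_width: 0.537
grip_force: 29.2
```

```bash
python3 j.py
python3 - <<'E'
from h import *
np.set_printoptions(precision=2,suppress=True)
w=snap('wrist'); print(w['W'])
np.savez('w.npz',**{k:w[k] for k in('color','z_map','fx','fy','cx','cy','W')})
E
```

```text
[474.68 109.57 216.48] [179.99   0.04  81.81]
wrist jig 0.86 [491.49 188.04   0.  ]
top plate_mid 0.62 [754.51  22.76  51.  ]
wrist tube_top 0.69 [489.96 187.69 108.  ]
((485.28692626953125, 186.79263305664062), (268.157958984375, 199.8194580078125), 81.81608581542969)
top tube 276 ((470.5683288574219, 75.78047180175781), (51.564945220947266, 56.955928802490234), 89.10343170166016) [104.   109.01 110.85]
wrist tube 7918 ((485.73699951171875, 176.39686584472656), (259.6943054199219, 57.01487350463867), 81.51776123046875) [105.73 108.52 109.26]
[[  0.99  -0.14  -0.04 484.94]
 [ -0.14  -0.95  -0.26 186.55]
 [  0.     0.27  -0.96 418.08]
 [  0.     0.     0.     1.  ]]
```

View pics/e.png

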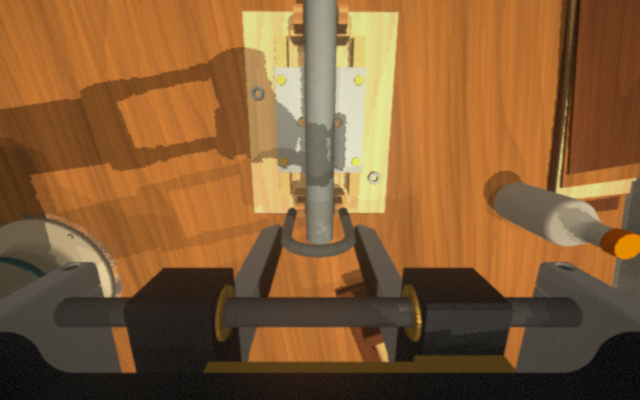

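The plate shows around (320,120), with brown holes flanking the tube at about (302,122) and (338,122). I'll measure them.

Run:
```python
from h import *
np.set_printoptions(precision=2,suppress=True)
w=dict(np.load('w.npz'))
save(w,'f',(265,55,110,130),4.5)
hsv=cv2.cvtColor(w['color'],cv2.COLOR_RGB2HSV)
C=np.array([485.5,187.5]);a=np.radians(81.75);u=np.array([np.cos(a),np.sin(a)]);v=np.array([u[1],-u[0]])
for uv in [(302,122),(338,122)]:
    r=ray(w,uv,51)[:2]-C;print(r@v,r@u)
# points at board level within plate = holes; also saturated pixels
V,U=np.nonzero(w['z_map']>0)
c=cloud(w); xy=c[:,:2]-C; X=xy@v; Y=xy@u
pl=(abs(X)<40)&(abs(Y)<45)
print('plate z',np.median(c[pl&(abs(X)>30),2]))
h=pl&(c[:,2]<47)&(abs(X)<32)
for i in np.nonzero(h)[0][:60]:
    r=ray(w,(U[i],V[i]),51)[:2]-C; print(U[i],V[i],round(c[i,2]),r@v,r@u)
for y in range(114,131): print(y,[int(hsv[y,x,1]) for x in list(range(294,308))+list(range(332,346))])
# tube lateral position along Y by crest
for lo in range(-110,120,30):
    t=(Y>lo)&(Y<lo+30)&(abs(X)<16)&(c[:,2]>95)
    q=c[t]
    if len(q)>20:
        f=np.polyfit(X[t],q[:,2],2); print(lo,'crest X',-f[1]/2/f[0],'z',np.polyval(f,-f[1]/2/f[0]))
```

```text
-20.584007945773422 -0.07326156612858936
25.666368087043974 -0.1263769632362961
plate z 348.8755637649408
302 118 45 -20.5033841244749 4.859937752102387
299 119 18 -24.366838771208062 3.634463692797374
300 119 18 -23.085723065877772 3.632996039413912
301 119 18 -21.80460485566977 3.631528383160846
302 119 18 -20.523484140576645 3.630060724038158
303 119 18 -19.24236092059111 3.6285930620458724
304 119 20 -17.9612351957058 3.6271253971839625
335 119 19 21.75490474611654 3.5816263630833234
336 119 19 23.036110631674102 3.580158606388879
337 119 19 24.317319022373926 3.578690846824531
338 119 18 25.598529918223296 3.577223084390274
339 119 18 26.87974331922963 3.5757553190860927
299 120 16 -24.390534746568907 2.402316716957584
300 120 19 -23.108232800710486 2.4008464989032188
301 120 19 -21.825928345333363 2.3993762779716086
302 120 18 -20.543621380430118 2.397906054162708
303 120 19 -19.26131190599351 2.3964358274764774
304 120 18 -17.978999922016083 2.3949655979129907
335 120 18 21.773916353711304 2.3493870542554443
336 120 18 23.05630864688394 2.347916732613747
337 120 18 24.33870344
[... 3752 characters left out ...]
, 43, 48, 49, 42, 41, 45, 42, 39, 40, 38, 38, 40, 40, 39]
129 [40, 38, 39, 38, 39, 37, 40, 36, 42, 37, 42, 47, 47, 49, 41, 43, 49, 44, 39, 41, 39, 39, 40, 37, 41, 40, 41, 39]
130 [38, 39, 39, 43, 39, 41, 39, 36, 39, 33, 40, 48, 43, 44, 45, 49, 41, 39, 41, 42, 40, 44, 41, 43, 38, 39, 42, 39]
-110 crest X -2.3440669577923794 z 124.13383250423442
-80 crest X 1.8429085886245742 z 337.54877069058347
-50 crest X 3.204997723636721 z 234.79402553431487
-20 crest X 1.9748332213296569 z 108.6377002029404
10 crest X 2.0599492929472296 z 108.56499874573328
40 crest X 2.1822289115717353 z 108.65611209364295
70 crest X 2.227832026664495 z 108.5274020006806
100 crest X 2.26448625092632 z 108.40186888340017
```

View pics/f.png

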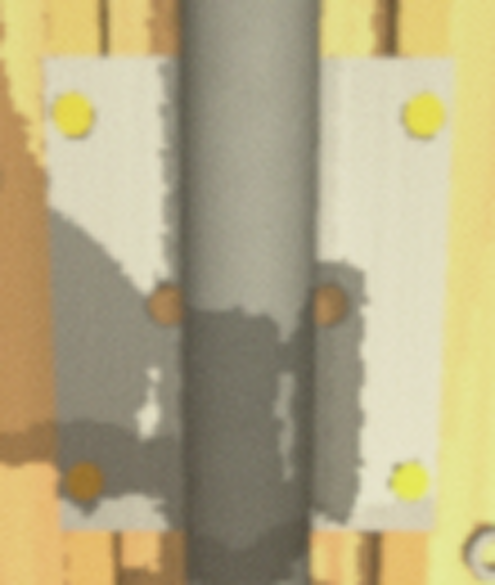

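The crop shows both holes beside the tube at (165,303) and (328,303), level with each other. Now the held bolt measured in the same camera, so that calibration errors cancel.

```bash
cat > bolt.py <<'E'
from h import *
from scipy.optimize import least_squares
np.set_printoptions(precision=2,suppress=True)
s=manip.get_state();w=snap('wrist');yaw=s['orientation'][2]
print(s['tool_pos'],s['orientation']*57.3,s['contact_force'])
m=manip.masks_of('ubolt',w)
if not m: print('none');raise SystemExit
print([(x['confidence'],x['bbox']) for x in m])
u=np.array([np.cos(yaw),np.sin(yaw)]);v=np.array([u[1],-u[0]])
T=s['tool_pos']
best=max(m,key=lambda x:x['confidence']*(abs(x['bbox'][0]+x['bbox'][2]/2-318)<25)*(x['bbox'][1]>150))
c=cloud(w,best['mask']);X=(c[:,:2]-T[:2])@v;Y=(c[:,:2]-T[:2])@u;Z=c[:,2]-T[2]
k=(Z>-60)&(Z<60)&(abs(Y)<30)&(abs(X)<34);P=np.c_[X,Y,Z][k];print(len(P),P.min(0),P.max(0))
# fit: torus half-bow r=23 + straight legs, bar radius 4; unknown x0,y0,z0, tilt about x (a), yaw(b), roll(g)
def d(p,P):
    q=(P-p[:3])@Ro.from_rotvec(p[3:]).as_matrix()
    r=np.where(q[:,2]>0,np.hypot(np.hypot(q[:,0],q[:,2])-23,q[:,1]),np.hypot(abs(q[:,0])-23,q[:,1]))
    return r-4
f=least_squares(d,[0,0,20,0,0,0],args=(P,),loss='soft_l1',f_scale=0.7)
print('bolt origin in (X,Y,Z) rel TCP',f.x[:3],'rot deg',f.x[3:]*57.3,'res',np.median(abs(d(f.x,P))))
E
python3 bolt.py
```

```text
[474.46 109.8  216.63] [-180.01   -0.     81.7 ] [ 0.56  0.39 -0.56]
[(0.71, [283.8, 208.0, 70.5, 49.0])]
1540 [-27.89  -4.27 -35.63] [25.51  5.93 48.42]
bolt origin in (X,Y,Z) rel TCP [-0.84  0.18 20.21] rot deg [0.24 0.65 0.25] res 0.20909831852841876
```

>>> apply_moves([
  [1, 0.25, 0.022, 0, 0, 0, 0],
  [1, 0.5, 0.022, 0, 0, 0, 0],
  [1, 0.777, 0.022, 0, 0, 0, 0],
  [1, 0.777, 0.022, 0.3, 0, 0, 0],
  [1, 0.777, 0.022, 0.5, 0, 0, 0],
  [1, 0.777, 0.022, 0.5, 0, 0, 0],
  [1, 0.777, 0.022, 0.5, 0, 0, 0],
])

```text
t: 10.32
tool_pos: [487.0, 186.6, 166.0]
orientation: [-3.139, 0.001, 1.427]
contact_force: [-0.6, -0.3, -1.1]
gripper_width: 0.537
grip_force: 29.2
```

```bash
cat > look.py <<'E'
from h import *
import sys
np.set_printoptions(precision=2,suppress=True)
s=manip.get_state();w=snap('wrist');yaw=s['orientation'][2];T=s['tool_pos']
u=np.array([np.cos(yaw),np.sin(yaw)]);v=np.array([u[1],-u[0]])
V,U=np.nonzero(w['z_map']>0);c=cloud(w)
pts=np.array([ray(w,(a,b),51) for a,b in zip(U,V)])
X=(pts[:,:2]-T[:2])@v;Y=(pts[:,:2]-T[:2])@u
h=(c[:,2]<42)&(c[:,2]>8)&(abs(X)<32)&(abs(X)>15)&(abs(Y)<25)
for sg in(-1,1):
    k=h&(X*sg>0);print(sg,k.sum(),X[k].min() if k.any() else '',X[k].max()if k.any() else '',Y[k].min()if k.any() else '',Y[k].max()if k.any() else '')
t=(c[:,2]>100)&(c[:,2]<112);x=(c[:,:2]-T[:2])@v;y=(c[:,:2]-T[:2])@u;t&=(abs(x)<16)&(y>20)&(y<110)
f=np.polyfit(x[t],c[t,2],2);print('tube crest',-f[1]/2/f[0],f[2],t.sum())
save(w,sys.argv[1],(200,80,240,180),3.3)
E
python3 bolt.py; python3 look.py g
```

```text
[486.98 186.6  166.02] [-179.89    0.05   81.74] [-0.64 -0.31 -1.12]
[(0.91, [283.0, 208.2, 70.1, 48.9])]
1508 [-27.89  -3.34 -36.95] [25.36  5.22 48.79]
bolt origin in (X,Y,Z) rel TCP [-0.85  0.26 20.19] rot deg [0.49 0.69 0.29] res 0.1988619659958899
-1 45 -28.738669382268856 -21.51409303718031 -3.1393375875347638 4.201136686037093
1 45 18.807590888298837 26.02972426429782 -3.1689572196192337 4.1735132002561315
tube crest -1.2715177322817033 108.58401474507264 2991
```

View pics/g.png

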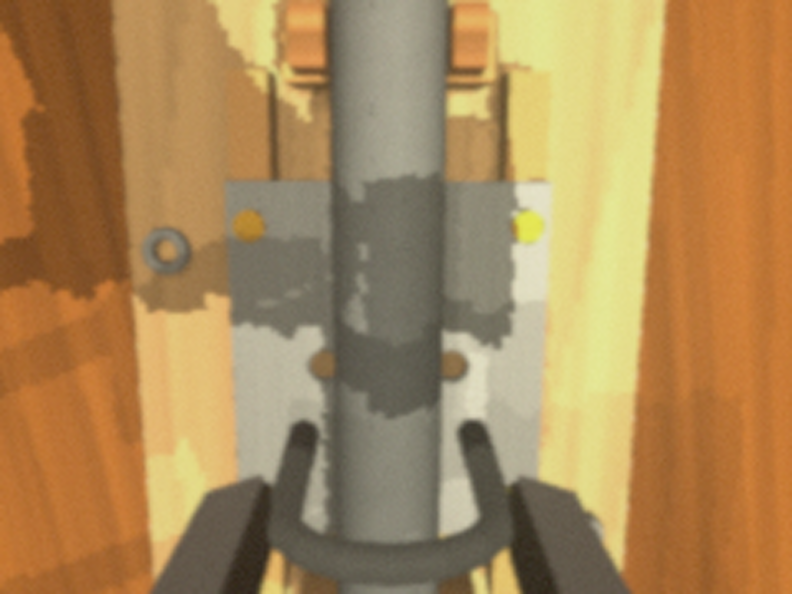

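The legs at (303,435) and (474,435) are centred on the tube and in line with the holes at (322,366) and (454,366) after perspective. Going down to just above the plate.

>>> apply_moves([
  [1, -0.004, 0, 0.1, 0, 0, 0],
  [1, -0.004, 0, 0.2, 0, 0, 0],
  [1, -0.004, 0, 0.3, 0, 0, 0],
  [1, -0.004, 0, 0.4, 0, 0, 0],
  [1, -0.004, 0, 0.5, 0, 0, 0],
  [1, -0.004, 0, 0.6, 0, 0, 0],
  [1, -0.004, 0, 0.66, 0, 0, 0],
  [1, -0.004, 0, 0.66, 0, 0, 0],
])

```text
t: 11.13
tool_pos: [486.4, 186.0, 98.8]
orientation: [-3.138, 0.001, 1.426]
contact_force: [0.6, -0.7, -0.8]
gripper_width: 0.537
grip_force: 29.2
```

```bash
python3 bolt.py; python3 look.py i
```

```text
[486.45 185.99  98.77] [-179.83    0.07   81.72] [ 0.65 -0.68 -0.78]
[(0.71, [282.9, 207.7, 71.5, 51.1])]
1571 [-33.28 -29.14 -52.29] [31.04 10.18 48.16]
bolt origin in (X,Y,Z) rel TCP [-0.84  0.2  20.16] rot deg [0.31 0.57 0.34] res 0.24105162711664985
-1 47 -28.124541810744432 -21.375283302355754 -2.885570213267082 6.061941143050928
1 40 20.356808747701457 27.10736256892468 0.11330834641435442 5.0742237322055495
tube crest -0.25941344919873804 108.59575056895913 5356
```

View pics/i.png

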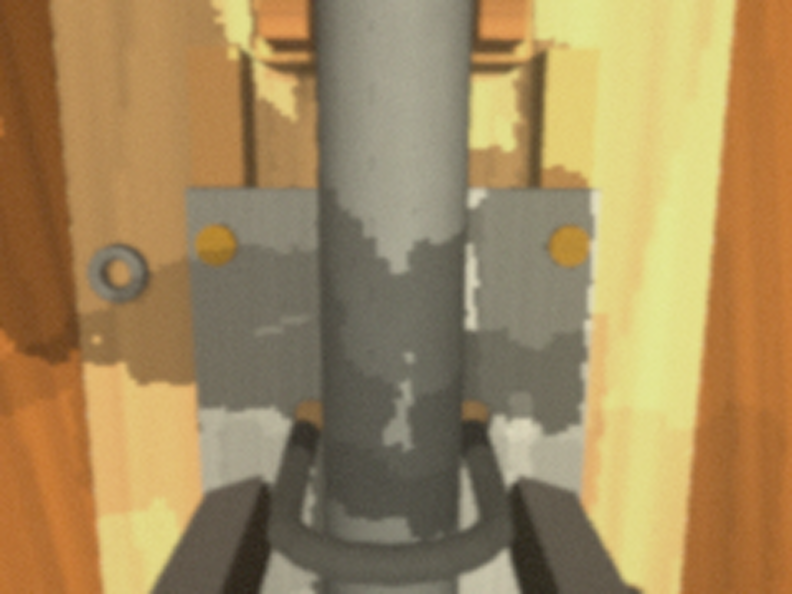

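The feet at (303,425) and (476,425) sit about 0.7 mm left of the hole middle (holes' outer edges at 297 and 490). I'll correct that and feel down.

>>> apply_moves([
  [1, 0, 0.007, 0, 0, 0, 0],
  [1, 0, 0.007, 0, 0, 0, 0],
  [1, 0, 0.007, 0.03, 0, 0, 0],
  [1, 0, 0.007, 0.05, 0, 0, 0],
  [1, 0, 0.007, 0.07, 0, 0, 0],
  [1, 0, 0.007, 0.085, 0, 0, 0],
])

```text
t: 11.78
tool_pos: [488.2, 186.2, 91.9]
orientation: [-3.141, 0.0, 1.426]
contact_force: [0.5, -0.4, -0.7]
gripper_width: 0.537
grip_force: 29.2
```

>>> apply_moves([
  [1, 0, 0, 0.01, 0, 0, 0],
  [1, 0, 0, 0.015, 0, 0, 0],
  [1, 0, 0, 0.02, 0, 0, 0],
  [1, 0, 0, 0.02, 0, 0, 0],
])

```text
t: 12.12
tool_pos: [488.3, 186.2, 90.1]
orientation: [-3.141, -0.0, 1.426]
contact_force: [-0.2, 0.8, -0.6]
gripper_width: 0.538
grip_force: 29.2
```

```bash
python3 bolt.py; python3 look.py k
```

```text
[488.32 186.2   90.08] [-180.01   -0.     81.73] [-0.21  0.82 -0.56]
[(0.61, [284.2, 209.8, 68.1, 47.0]), (0.55, [207.9, 0.0, 221.6, 359.7])]
1591 [-32.86 -29.02 -42.74] [29.   16.06 48.59]
bolt origin in (X,Y,Z) rel TCP [-0.94  0.17 20.15] rot deg [0.28 0.52 0.25] res 0.23756535957906255
-1 22 -28.90084048683418 -22.399510501573413 1.3579921182647559 6.134865143387963
1 19 19.58177867193958 26.078295617857957 1.3475612730130444 5.175175956021327
tube crest -0.9698301070177998 108.54480026701347 5921
```

View pics/k.png

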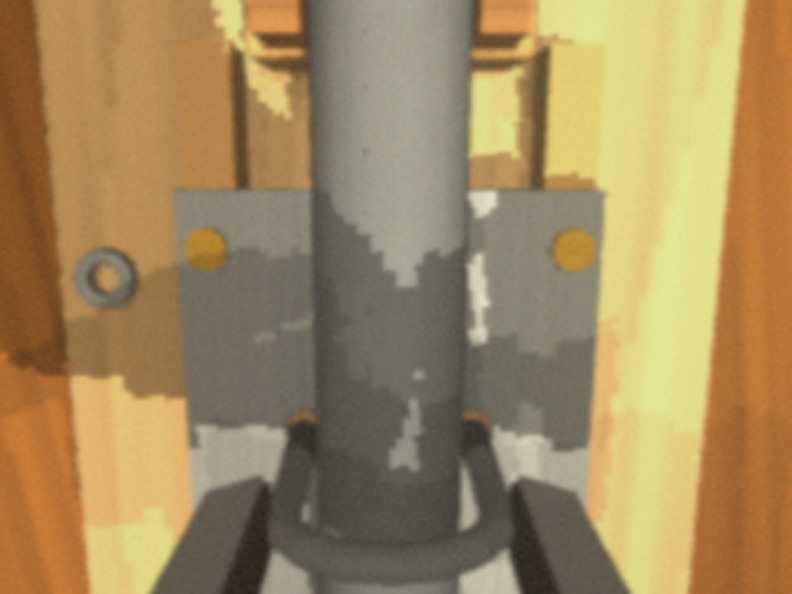

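Both feet at (302,430) and (476,430) now sit in front of the holes' centres, with no force felt. Feeling on down.

>>> apply_moves([
  [1, 0, 0, 0.01, 0, 0, 0],
  [1, 0, 0, 0.02, 0, 0, 0],
  [1, 0, 0, 0.03, 0, 0, 0],
  [1, 0, 0, 0.03, 0, 0, 0],
])

```text
t: 12.6
tool_pos: [488.2, 186.1, 86.9]
orientation: [-3.141, 0.0, 1.426]
contact_force: [-0.6, -0.3, -1.1]
gripper_width: 0.536
grip_force: 29.2
```

>>> apply_moves([
  [1, 0, 0, 0.01, 0, 0, 0],
  [1, 0, 0, 0.02, 0, 0, 0],
  [1, 0, 0, 0.03, 0, 0, 0],
  [1, 0, 0, 0.03, 0, 0, 0],
])

```text
t: 12.93
tool_pos: [488.2, 186.2, 83.9]
orientation: [-3.141, 0.0, 1.426]
contact_force: [0.1, 0.3, -1.1]
gripper_width: 0.535
grip_force: 29.2
```

>>> apply_moves([
  [1, 0, 0, 0.02, 0, 0, 0],
  [1, 0, 0, 0.04, 0, 0, 0],
  [1, 0, 0, 0.06, 0, 0, 0],
  [1, 0, 0, 0.08, 0, 0, 0],
  [1, 0, 0, 0.1, 0, 0, 0],
  [1, 0, 0, 0.11, 0, 0, 0],
  [1, 0, 0, 0.11, 0, 0, 0],
])

```text
t: 13.52
tool_pos: [488.1, 186.1, 72.8]
orientation: [-3.141, 0.0, 1.426]
contact_force: [-0.0, -0.3, -1.0]
gripper_width: 0.536
grip_force: 29.2
```

```bash
python3 bolt.py; python3 look.py l
```

```text
[488.1  186.15  72.83] [-179.98    0.01   81.72] [-0.01 -0.33 -1.01]
[(0.73, [283.7, 211.7, 67.4, 44.0])]
1387 [-27.25 -17.66 -27.42] [25.47 18.28 48.52]
bolt origin in (X,Y,Z) rel TCP [-0.91  0.19 20.19] rot deg [0.53 0.54 0.25] res 0.23019125210356117
-1 5 -28.78371598042258 -27.844566473843052 1.3751514332804378 4.076218216782741
1 6 25.071095723920557 26.032174237978225 1.3664181327308589 4.9648518556312675
tube crest -0.937589561467988 108.5581440355192 7106
```

>>> apply_moves([
  [1, 0, 0, 0.01, 0, 0, 0],
  [1, 0, 0, 0.015, 0, 0, 0],
  [1, 0, 0, 0.02, 0, 0, 0],
  [1, 0, 0, 0.025, 0, 0, 0],
  [1, 0, 0, 0.03, 0, 0, 0],
])

```text
t: 14.08
tool_pos: [488.4, 186.2, 70.1]
orientation: [3.142, -0.0, 1.426]
contact_force: [0.1, -0.4, -1.7]
gripper_width: 0.537
grip_force: 29.2
```

>>> apply_moves([
  [1, 0, 0, 0.005, 0, 0, 0],
  [1, 0, 0, 0.01, 0, 0, 0],
  [1, 0, 0, 0.015, 0, 0, 0],
  [1, 0, 0, 0.02, 0, 0, 0],
  [1, 0, 0, 0.02, 0, 0, 0],
])

```text
t: 14.5
tool_pos: [488.5, 186.3, 69.2]
orientation: [3.141, -0.0, 1.426]
contact_force: [-1.7, -0.5, 6.6]
gripper_width: 0.539
grip_force: 30.1
```

>>> apply_moves([
  [1, 0, 0, 0.005, 0, 0, 0],
  [1, 0, 0, 0.01, 0, 0, 0],
  [1, 0, 0, 0.01, 0, 0, 0],
])

```text
t: 14.75
tool_pos: [488.5, 186.3, 68.3]
orientation: [3.141, -0.0, 1.426]
contact_force: [-3.1, -0.4, 6.6]
gripper_width: 0.539
grip_force: 30.2
```

>>> apply_moves([
  [1, 0, 0, 0.005, 0, 0, 0],
  [1, 0, 0, 0.01, 0, 0, 0],
  [1, 0, 0, 0.01, 0, 0, 0],
])

```text
t: 15.0
tool_pos: [488.5, 186.3, 67.3]
orientation: [3.141, -0.0, 1.426]
contact_force: [-2.2, -1.0, 7.1]
gripper_width: 0.538
grip_force: 30.2
```

>>> apply_moves([
  [1, 0, 0, 0.005, 0, 0, 0],
  [1, 0, 0, 0.01, 0, 0, 0],
  [1, 0, 0, 0.01, 0, 0, 0],
])

```text
t: 15.25
tool_pos: [488.5, 186.3, 66.4]
orientation: [3.141, -0.0, 1.426]
contact_force: [-3.1, -0.8, 7.6]
gripper_width: 0.535
grip_force: 30.2
```

>>> apply_moves([
  [1, 0, 0, 0.005, 0, 0, 0],
  [1, 0, 0, 0.01, 0, 0, 0],
  [1, 0, 0, 0.01, 0, 0, 0],
])

```text
t: 15.5
tool_pos: [488.5, 186.3, 65.4]
orientation: [3.141, -0.0, 1.426]
contact_force: [-2.3, -1.1, 7.1]
gripper_width: 0.536
grip_force: 30.2
```

>>> apply_moves([
  [1, 0, 0, 0.005, 0, 0, 0],
  [1, 0, 0, 0.01, 0, 0, 0],
  [1, 0, 0, 0.01, 0, 0, 0],
])

```text
t: 15.75
tool_pos: [488.6, 186.3, 64.6]
orientation: [3.141, -0.001, 1.426]
contact_force: [-2.0, -0.7, 9.0]
gripper_width: 0.536
grip_force: 30.4
```

>>> apply_moves([
  [1, 0, 0, 0.005, 0, 0, 0],
  [1, 0, 0, 0.008, 0, 0, 0],
  [1, 0, 0, 0.008, 0, 0, 0],
])

```text
t: 16.0
tool_pos: [488.6, 186.4, 64.5]
orientation: [3.14, -0.001, 1.426]
contact_force: [-4.3, -0.0, 12.7]
gripper_width: 0.538
grip_force: 31.0
```

>>> apply_moves([
  [1, 0, 0, 0.005, 0, 0, 0],
  [1, 0, 0, 0.008, 0, 0, 0],
  [1, 0, 0, 0.008, 0, 0, 0],
])

```text
t: 16.25
tool_pos: [488.7, 186.4, 64.4]
orientation: [3.14, -0.001, 1.426]
contact_force: [-5.2, -1.1, 17.5]
gripper_width: 0.535
grip_force: 31.5
```

```bash
python3 bolt.py; python3 look.py n
```

```text
[488.65 186.39  64.38] [179.92  -0.05  81.73] [-5.16 -1.05 17.49]
[(0.85, [285.5, 216.2, 68.3, 41.0])]
1417 [-29.25 -27.99 -45.97] [30.01  6.79 48.75]
bolt origin in (X,Y,Z) rel TCP [-0.98  0.15 20.35] rot deg [0.94 0.26 0.32] res 0.22702204179874563
-1 5 -28.592454411811577 -27.656904482373303 0.9029020107655967 4.385666112216637
1 4 25.010655251417422 25.91467363609461 1.7348646019291147 4.3468327763987045
tube crest -1.1894403807013214 103.60780445405308 5621
```

The force rises from 9 to 17.5 N with no further travel, and the tube's top reads 103.6 mm, so it is home. Next I ease the load, then release.

>>> apply_moves([
  [1, 0, -0.003, -0.01, 0, 0, 0],
  [1, 0, -0.006, -0.023, 0, 0, 0],
  [1, 0, -0.006, -0.023, 0, 0, 0],
  [1, 0, -0.006, -0.023, 0, 0, 0],
])

```text
t: 16.73
tool_pos: [488.4, 186.4, 64.6]
orientation: [3.14, -0.001, 1.426]
contact_force: [-1.4, -0.8, 6.8]
gripper_width: 0.535
grip_force: 30.2
```

>>> apply_moves([
  [0.0, 0, 0, 0, 0, 0, 0],
  [-0.2, 0, 0, 0, 0, 0, 0],
  [-0.5, 0, 0, 0, 0, 0, 0],
  [-0.7, 0, 0, 0, 0, 0, 0],
  [-0.7, 0, 0, 0, 0, 0, 0],
  [-0.7, 0, 0, 0, 0, 0, 0],
])

```text
t: 17.23
tool_pos: [487.5, 186.2, 63.5]
orientation: [-3.141, 0.0, 1.426]
contact_force: [-0.5, 0.2, 0.0]
gripper_width: 0.831
grip_force: 0.0
```

```bash
python3 bolt.py; python3 look.py o
```

```text
[487.52 186.25  63.46] [-179.97    0.01   81.72] [-0.48  0.2   0.02]
[(0.76, [282.4, 214.7, 71.4, 41.5])]
1379 [-31.56 -25.99 -18.99] [25.53  4.83 49.68]
bolt origin in (X,Y,Z) rel TCP [-0.26  0.14 21.55] rot deg [-0.02  0.77  0.4 ] res 0.21433666655206185
-1 4 -27.680071819252483 -26.777775972998516 2.0097442527569047 4.612002980231705
1 9 24.85853298175946 26.663383490459964 0.26424833757881344 5.47419219229766
tube crest -0.19400950088498695 103.66616308805432 5692
```

Released: the bolt is upright and its crown is on the tube. Retreating straight up.

>>> apply_moves([
  [-0.7, 0, 0, -0.05, 0, 0, 0],
  [-0.7, 0, 0, -0.15, 0, 0, 0],
  [-0.7, 0, 0, -0.3, 0, 0, 0],
  [-0.7, 0, 0, -0.5, 0, 0, 0],
  [-0.7, 0, 0, -0.75, 0, 0, 0],
  [-0.7, 0, 0, -1, 0, 0, 0],
  [-0.7, 0, 0, -1, 0, 0, 0],
])

```text
t: 17.97
tool_pos: [491.4, 187.2, 169.8]
orientation: [3.131, -0.004, 1.426]
contact_force: [1.1, 0.0, 0.1]
gripper_width: 0.85
grip_force: 0.0
```

>>> apply_moves([
  [-0.7, -0.2, 0, -0.3, 0, 0, 0],
  [-0.7, -0.5, 0, -0.5, 0, 0, 0],
  [-0.7, -0.5, 0, -0.5, 0, 0, 0],
  [-0.7, -0.5, 0, -0.5, 0, 0, 0],
])

```text
t: 18.3
tool_pos: [481.1, 136.2, 215.1]
orientation: [3.139, -0.001, 1.424]
contact_force: [-0.4, -0.3, 0.0]
gripper_width: 0.851
grip_force: 0.0
```

Run:
```python
from h import *
w=snap('wrist');save(w,'p',(180,0,280,230),2.5)
m=manip.masks_of('ubolt',w);t=manip.masks_of('tube_top',w)
for x in m[:2]:
    c=cloud(w,x['mask']);print(x['confidence'],x['bbox'],np.percentile(c[:,2],[5,50,99]))
```

```text
0.83 [298.9, 143.4, 38.6, 6.5] [ 74.85806913 107.66193003 112.74688567]
0.35 [243.4, 0.0, 154.6, 263.6] [ 17.32910146  46.43834075 104.47190805]
```

View pics/p.png

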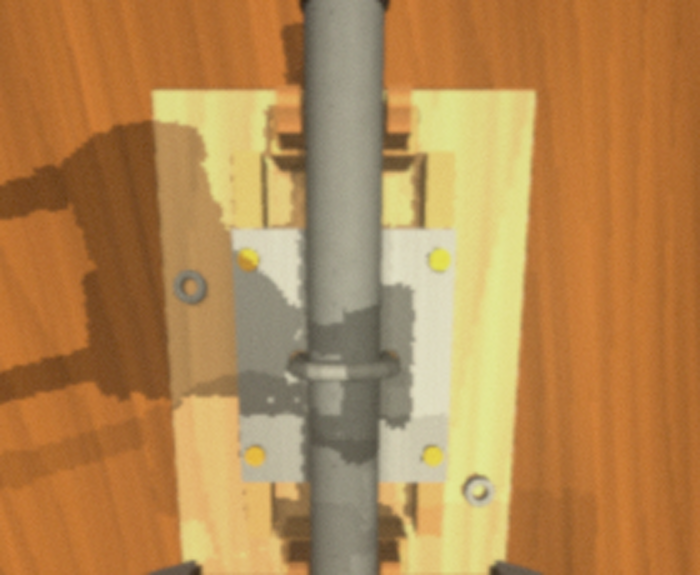

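The U-bolt stands astride the tube at (343,367), with both legs in the holes, its bow on the tube and its top at 112 mm. Nothing else has moved.

```bash
python3 -c "
from plant import manip
print(manip.job_done())"
```

```text
the job is handed in; nothing more can be done
None
```

The wide U-bolt is upright astride the tube with both legs through the plate holes, its bow bearing on the tube, which is pressed fully home (about 18 N at most on the jig); the gripper has let go and backed clear, and the job is handed in after about 18 s of robot time.

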